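# Fit the right partition into the pantry tray

## Task

Three look-alike plywood partition boards wait in the stand; pinch them where they stand to feel which one is the 12 mm board, and leave the thinner and the thicker one in the stand. Take that board over to the pantry tray, feel gently for the slot in its holder, and push the board down into it fully home, past the spring tongue that will hold it, before letting go; never press it hard on the tray or holder (stay under 20 N). Do not disturb the jar, the can and the mug.

Things in the scene. Friction and masses are not known exactly. Their poses are not given: they have to be found in the camera images.
- board_a: one of three plywood partition boards of one look, 110 mm long (own x), 85 mm tall (own z); they differ only in thickness (own y): one is 9 mm, one 12 mm, one 15 mm, and which is which is not told. About 80 g (varies at random). Origin: centre of its lower edge. It starts upright in one of the stand's three bays.
- board_b: one of three plywood partition boards of one look, 110 mm long (own x), 85 mm tall (own z); they differ only in thickness (own y): one is 9 mm, one 12 mm, one 15 mm, and which is which is not told. About 80 g (varies at random). Origin: centre of its lower edge. It starts upright in one of the stand's three bays.
- board_c: one of three plywood partition boards of one look, 110 mm long (own x), 85 mm tall (own z); they differ only in thickness (own y): one is 9 mm, one 12 mm, one 15 mm, and which is which is not told. About 80 g (varies at random). Origin: centre of its lower edge. It starts upright in one of the stand's three bays.
- stand: dark wooden stand, fixed, 100 (x) x 190 (y) x 32 mm tall, three equal bays side by side along its y at y = -65, 0 and +65 mm, each 19 mm wide and 22 mm deep (floor 10 mm above the counter), open at both ends; a board stands in each, its faces square to the stand's y, its length along the stand's x, its top 95 mm above the counter. Origin: centre of the underside.
- tray: pantry tray of brown wood, fixed, 170 (x) x 240 (y) x 40 mm tall, walls and floor 8 mm; three closed tins 56 mm tall stand fixed along its +y wall (their centres at y = +87 mm). Across its middle is a pale wooden holder that takes a board on edge, length along the tray's x, faces square to the tray's y. Origin: centre of the underside.
- slot (a point): nominal middle of the holder's slot, at the height of its top faces (55 mm above the counter); axes as the tray's. The holder fits its rails stiffly and the slot's true centre line lies anywhere up to 15 mm to either side of this point along the tray's y, differently each time, not told (along x it is exact). The slot is 13.5 mm wide and 33 mm deep.
- seat (a point): the slot's floor below slot, 22 mm above the counter. The slot (116 mm long) is two grooves, 36 to 58 mm from the middle along x, open between; each lies between cheeks 26 mm thick along y with flat tops (holder 128 x 65.5 mm). The holder is sprung: pressed down it gives from about 3 N, then 1 mm per 2 N, stops solid after 5 mm, and rises when let go.
- tongue (a joint): steel spring tongue, 24 mm wide, on the +y side at the slot's middle, 4 to 25 mm above the seat, juts 3 mm into the slot, its upper part sloped back. Value: m it is pushed back along +y; 0 free, about 0.0015 with the 12 mm board home; the 9 mm board does not hold it back, the 15 mm board does not enter. A board meets it 12 to 21 mm below the top faces: up to some 10 N to pass.
- jar: bystander: glass jar with a wooden cap, 68 mm across, 110 mm tall, loose; origin at the centre of its foot
- can: bystander: tin can, 66 mm across, 90 mm tall, loose; origin at the centre of its foot
- mug: bystander: white mug, 80 mm across, 85 mm tall, handle to its +y, loose; origin at the centre of its foot

How it is judged:
On the way, in this order (a step that is already met when the one before it is completed fails the run):
1. a board is pinched and lifted clear of the stand (((contact force between the fingers and board_a above 2 N and height (world z) of board_a above 0.045 m) or (contact force between the fingers and board_b above 2 N and height (world z) of board_b above 0.045 m) or (contact force between the fingers and board_c above 2 N and height (world z) of board_c above 0.045 m))), for 0.1 s.
2. a board is fully home in the holder's slot, pushing the tongue back, while the fingers still hold it (value of joint tongue above 0.0008 m and ((z of board_a in the frame of tray between 0.01 and 0.0255 m and x of board_a in the frame of tray between -0.008 and 0.008 m and y of board_a in the frame of tray between -0.0185 and 0.0185 m and angle between board_a's own z axis and vertical below 0.09 rad and contact force between the fingers and board_a above 2 N) or (z of board_b in the frame of tray between 0.01 and 0.0255 m and x of board_b in the frame of tray between -0.008 and 0.008 m and y of board_b in the frame of tray between -0.0185 and 0.0185 m and angle between board_b's own z axis and vertical below 0.09 rad and contact force between the fingers and board_b above 2 N) or (z of board_c in the frame of tray between 0.01 and 0.0255 m and x of board_c in the frame of tray between -0.008 and 0.008 m and y of board_c in the frame of tray between -0.0185 and 0.0185 m and angle between board_c's own z axis and vertical below 0.09 rad and contact force between the fingers and board_c above 2 N))), for 0.1 s.
At the end, for the whole second after the job is handed in: one board stands in the slot, lower edge within 3.5 mm of the seat, upright within 5 degrees, centred within 8 mm along the tray's x, holding the tongue pushed back over 0.8 mm, released and at rest; the other two still stand in their bays (shifted under 30 mm, leaning under 28 degrees) (value of joint tongue above 0.0008 m and ((z of board_a in the frame of tray between 0.01 and 0.0255 m and x of board_a in the frame of tray between -0.008 and 0.008 m and y of board_a in the frame of tray between -0.0185 and 0.0185 m and angle between board_a's own z axis and vertical below 0.09 rad and linear speed of board_a below 0.02 m/s and z of board_b in the frame of stand between 0.002 and 0.022 m and angle between each of board_b, board_c's own z axis and vertical below 0.5 rad and distance of each of board_b, board_c from where it was at the start of the episode below 0.03 m and z of board_c in the frame of stand between 0.002 and 0.022 m) or (z of board_b in the frame of tray between 0.01 and 0.0255 m and x of board_b in the frame of tray between -0.008 and 0.008 m and y of board_b in the frame of tray between -0.0185 and 0.0185 m and angle between board_b's own z axis and vertical below 0.09 rad and linear speed of board_b below 0.02 m/s and z of board_a in the frame of stand between 0.002 and 0.022 m and angle between each of board_a, board_c's own z axis and vertical below 0.5 rad and distance of each of board_a, board_c from where it was at the start of the episode below 0.03 m and z of board_c in the frame of stand between 0.002 and 0.022 m) or (z of board_c in the frame of tray between 0.01 and 0.0255 m and x of board_c in the frame of tray between -0.008 and 0.008 m and y of board_c in the frame of tray between -0.0185 and 0.0185 m and angle between board_c's own z axis and vertical below 0.09 rad and linear speed of board_c below 0.02 m/s and z of board_a in the frame of stand between 0.002 and 0.022 m and angle between each of board_a, board_b's own z axis and vertical below 0.5 rad and distance of each of board_a, board_b from where it was at the start of the episode below 0.03 m and z of board_b in the frame of stand between 0.002 and 0.022 m))); the robot touches nothing.
It fails at once if a board is pressed on the tray or its holder with more than 20 N (contact force between any of board_a, board_b, board_c and tray above 20 N).
It fails at once if the jar, the can or the mug is pushed more than 20 mm or tipped (distance of any of jar, can, mug from where it was at the start of the episode above 0.02 m or angle between any of jar, can, mug's own z axis and vertical above 0.3 rad).
It also fails if it takes over 58 s, if anything falls off the work surface, if the arm or the gripper's body presses on something with over 40 N, if the wrist force passes 120 N, or if a joint passes its speed limit or range.

## Robot

A 6-joint arm with a two-finger parallel gripper is mounted at the origin on the work surface. World frame = base frame: x ahead of the robot, y to its left, z up, the work surface at z = 0. Lengths are in m, angles in rad, forces in N, time in s.
With the tool pointing down it reaches from about 0.375 to 0.9 m from the base axis. Payload 3.1 kg.
Tool frame: the origin (TCP) lies between the finger pads; the fingertips stand manip.finger_overhang ahead of it and the grasp point (between the pads) lies 5 mm behind it (manip.finger_overhang is the distance from the TCP to the fingertips, in m); z points along the fingers, y is the line along which they close (so a half turn about z gives the same grasp; the last joint's range is limited). The gripper opens to 85 mm and grips with 20 to 120 N. Pads are 22 mm wide; open, the fingers measure 114 mm over their backs; the gripper's body (76 mm by 85 mm) begins 54 mm behind the grasp point. The pads swing forward as they close: fully open they stand 13 mm farther back than shut.
Start: joints at [1.02, 0.527, 1.433, -0, 1.181, -0.178], TCP at [0.227, 0.582, 0.222] pointing down, gripper open.
Joint ranges: [-3.08, 3.08], [-0.75, 2.2], [0.22, 2.44], [-1.43, 4.57], [0, 2.65], [-2.85, 2.85]. Speed limits (rad/s): [2.79, 2.79, 3.14, 3.14, 3.14, 3.14].

## Interface

Orientations are given as a unit quaternion [x, y, z, w].
In Python, from station import manip gives the robot as it stands.
- The arm moves only by the tool drive_tool, never from a script. Its argument "plan" is a list of rows, each a list of 7 numbers: the shift along the tool's x, y, z in m, then the turn, a rotation vector about the tool's x, y, z in degrees, then the opening, from -1 (shut) to 1 (fully open). In form: [[x, y, z, wx, wy, wz, gripper], ...]. A call has 1 to 10 rows; each row shifts and turns the commanded pose from where the row before left it, along the tool's axes as they then stand; what a row does not reach is not made up. A row lasts 1/10 s, in which the tool goes at most 50 mm and 8.59 degrees, less where a joint would pass 70% of its speed; a pose out of reach is approached as far as the arm can. A call is refused whole if a number of a shift passes 0.05 or a number of a turn 8.59, either way. A call with a gripper value outside its range is refused whole. The fingers move at their own pace and stop on an object; "newtons" is the grip in N (left out, the last holds). Time passes only in rows, so rows that do not move let the fingers close. It gives the time, the measured TCP pose, the force, the opening and the grip force at its end, in the units of the state.
- manip.sense(): the state, without advancing time (a new reading comes with each control period).
- manip.snapshot(name): name is "scene" or "top"; returns a dict with "image" (420x560x3 uint8, red, green, blue), "z_map" (420x560 float32, m along the optical axis (not along the pixel's ray), 0 where there is no reading), "fov_y" (degrees; the focal length in pixels is half the picture's height over the tangent of half this angle, whatever the lens; pixels are square), "cx", "cy" (the principal point, pixels), "k1" (the pictures are not rectified: a ray, as slopes to the right and down, at radius r is drawn at 1 + k1 r^2 times it, then the intrinsics apply), "extrinsics" (4x4, takes a point from camera to world coordinates). Camera axes: x right, y up, looking along -z (the intrinsics and any distortion apply to the point x, -y, -z); pixel columns grow to the right and rows downward; lengths in m; the calibration is good to about 2 mm. A picture is of the moment at which its call begins.
- manip.sign_off(): hands the job in; it is judged then, once.
The state is a dict: "t": time; "q": joint angles; "qd": joint speeds; "tau": joint torques, N m; "tcp_pos": TCP position; "tool_rot": TCP orientation; "force": force on the tool from outside, world axes, zero at the start; "ft_torque": the same for the moment, N m; "finger_gap": opening from 0.0 (shut) to 1.0 (fully open); "gripper_force": force on a finger pad.
Only numpy, scipy, OpenCV 4.12 (cv2) and the standard library are available. Lean on these libraries where they do the work, as an engineer would, in place of code of your own. Each camera call takes 0.05 s, during which the arm holds its last target. There are 200 camera calls.

## Working session

There is one attempt and no reset: what is moved stays moved. The work goes in short steps, Python scripts to look and compute and a tool call to move; the robot and the scene stay as the last step left them, time stands still between calls to the robot, and variables do not carry over. Pictures are saved under pics/ and viewed, at most 10 in all, crops included, and the job is handed in when it is done.

Besides the shell and the picture viewer there is one more tool, called after "Call:" as name([rows], argument=value, ...), one row to a line, values as JSON. drive_tool: Moves the arm, as the interface text tells. Its arguments: {"type":"object","properties":{"plan":{"type":"array"},"newtons":{"type":"number"}},"required":["plan"]}

```bash
mkdir -p pics; cat > h.py <<'E'
import numpy as np, cv2
from station import manip
def snap(n):
    d=manip.snapshot(n); H,W=d["image"].shape[:2]
    d["f"]=H/2/np.tan(np.radians(d["fov_y"])/2); return d
def rays(d,uv):
    uv=np.atleast_2d(np.array(uv,float)); K=np.array([[d["f"],0,d["cx"]],[0,d["f"],d["cy"]],[0,0,1]])
    p=cv2.undistortPoints(uv[:,None],K,np.array([d["k1"],0,0,0.]))[:,0]
    E=np.array(d["extrinsics"]); v=np.c_[p[:,0],-p[:,1],-np.ones(len(p))]@E[:3,:3].T
    return E[:3,3],v
def plane(d,uv,z):
    o,v=rays(d,uv); return o+v*((z-o[2])/v[:,2])[:,None]
def cloud(d):
    H,W=d["z_map"].shape; u,v=np.meshgrid(np.arange(W),np.arange(H))
    o,r=rays(d,np.c_[u.ravel(),v.ravel()]); return (o+r*d["z_map"].reshape(-1,1)).reshape(H,W,3)
E
python3 - <<'E'
from h import *
for n in("scene","top"):
    d=snap(n); cv2.imwrite(f"pics/{n}.png",d["image"][:,:,::-1]); np.savez(f"{n}.npz",**d)
    print(n,d["f"],d["cx"],d["cy"],d["k1"],np.round(d["extrinsics"],3).tolist(),(d["z_map"]>0).mean())
print(manip.finger_overhang,manip.sense())
E
```

```text
scene 488.5646172065892 276.9304448600842 210.32155322991073 -0.09708371323898285 [[-0.749, -0.415, 0.517, 1.195], [0.663, -0.461, 0.59, 0.632], [-0.007, 0.784, 0.62, 0.739], [0.0, 0.0, 0.0, 1.0]] 0.9960841836734694
top 471.6258871915965 282.5976035089502 212.67591980987908 0.049006547364083004 [[0.022, 0.991, -0.132, 0.471], [-1.0, 0.022, -0.001, 0.01], [0.002, 0.132, 0.991, 1.117], [0.0, 0.0, 0.0, 1.0]] 0.9960331632653061
0.014 {'t': 0.1, 'q': array([ 1.02054693e+00,  5.28357348e-01,  1.43377318e+00, -2.70449520e-05,
        1.18142556e+00, -1.78510129e-01]), 'qd': array([-0.00195077, -0.0025552 , -0.00209601, -0.00077995,  0.00012165,
        0.00063311]), 'tau': array([ 5.50077402e-04, -4.43305886e+01, -1.78585356e+01, -2.02638676e-04,
        3.90211382e-03,  2.15584555e-05]), 'tcp_pos': array([0.22665355, 0.58173761, 0.22124156]), 'tool_rot': array([ 1.84796113e-01,  9.82776390e-01, -9.21715167e-04, -3.38168723e-04]), 'force': array([-0.44521855, -0.75473202, -0.9633903 ]), 'ft_torque': array([-0.01360825,  0.03093683, -0.01063901]), 'gripper_force': 0.0, 'finger_gap': 1.0012223915354632}
```

View pics/top.png

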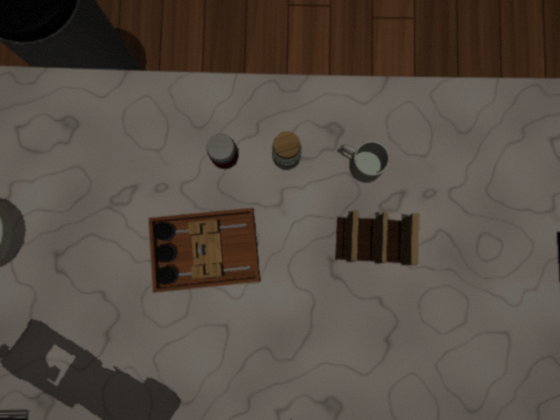

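View pics/scene.png

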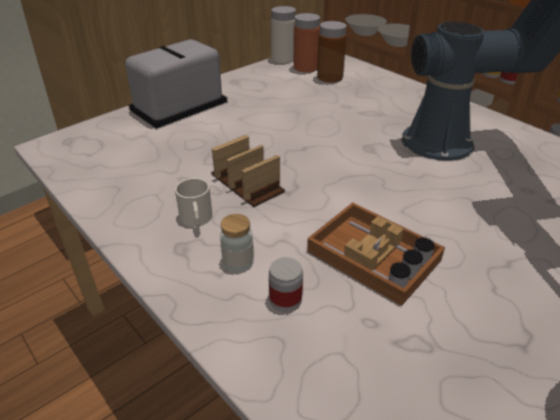

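Top view: tray at about (205,250) with the holder at (206,248), three boards at columns ~352/381/410, row ~238. Can, jar and mug lie at (221,150), (287,148) and (369,160). The scene view shows the same layout. Next I measure with both cameras.

```bash
cat > m.py <<'E'
from h import *
def rect(P):
    (c,s,a)=cv2.minAreaRect((P[:,:2]*1000).astype(np.float32)); 
    return np.round(c,1),np.round(s,1),round(a,1)
for n in("top","scene"):
    d=dict(np.load(n+".npz")); d={k:(v if v.ndim else v.item()) for k,v in d.items()}
    C=cloud(d); X,Y,Z=C[...,0],C[...,1],C[...,2]
    print(n,"table z",np.median(Z[(abs(Z)<.02)&(X>.2)&(X<.8)]))
    def comps(m,mina):
        k,l,s,_=cv2.connectedComponentsWithStats(m.astype(np.uint8),connectivity=4)
        for i in range(1,k):
            if s[i,4]>=mina:
                yield s[i],C[l==i]
    w=(X>.25)&(X<.95)&(Y>-.5)&(Y<.45)
    hsv=cv2.cvtColor(d["image"],cv2.COLOR_RGB2HSV)
    for nm,lo,hi,ma in(("board/tall tops",.083,.12,25),("holder tops",.049,.060,20),("tray rim",.034,.044,60)):
        for s,P in comps(w&(Z>lo)&(Z<hi),ma): print(nm,s.tolist(),"z",np.round(np.median(P[:,2]),4),*rect(P))
    for nm,lo in(("all>20mm",.02),):
        for s,P in comps(w&(Z>lo),200): print(nm,s.tolist(),"zmax",np.round(P[:,2].max(),3),*rect(P))
E
python3 m.py
```

```text
top table z -0.0003315472655932572
board/tall tops [272, 131, 29, 31, 647] z 0.1091 [756.2   6. ] [60.2 61.2] 63.2
board/tall tops [207, 133, 27, 28, 563] z 0.0893 [754.6 154. ] [58.7 59.5] 89.1
board/tall tops [354, 141, 16, 23, 51] z 0.0849 [ 752.8 -157.7] [15.8 58.6] 58.1
board/tall tops [350, 210, 8, 51, 311] z 0.0943 [ 562.6 -146. ] [ 12.8 109.4] 88.0
board/tall tops [381, 212, 6, 51, 259] z 0.0941 [ 559.8 -210.5] [  9.9 108.6] 88.2
board/tall tops [410, 214, 9, 50, 411] z 0.0944 [ 558.3 -276.8] [ 16.1 107.5] 87.9
holder tops [364, 145, 15, 4, 21] z 0.0549 [ 771.9 -189.6] [32.6  4.7] 83.5
holder tops [379, 149, 7, 12, 22] z 0.056 [ 753.5 -216.6] [28.7  4.9] 29.3
holder tops [218, 158, 16, 7, 24] z 0.0544 [727.1 143.9] [ 6.  37.3] 20.5
holder tops [378, 215, 2, 21, 23] z 0.0554 [ 589.7 -207.4] [ 1.6 45.4] 87.5
holder tops [406, 216, 3, 36, 44] z 0.054 [ 572.3 -270.7] [ 1.9 79.3] 87.9
holder tops [188, 219, 30, 16, 314] z 0.0547 [577.6 190.8] [28.1 65.4] 7.1
holder tops [154, 222, 18, 18, 252] z 0.0555 [566.2 280.8] [37.9 39. ] 35.0
holder tops [155, 244, 18, 18, 258] z 0.0552 [51
[... 2984 characters left out ...]
 190.6] [175.2 242.8] 7.0
tray rim [394, 223, 29, 16, 93] z 0.0393 [445.2 212.5] [13.7 68.7] 1.0
tray rim [223, 249, 30, 13, 99] z 0.039 [771.  27.] [23.7 61.7] 62.1
tray rim [344, 249, 34, 19, 118] z 0.0392 [591.3 198.3] [27.2 70.8] 27.6
tray rim [268, 289, 34, 14, 123] z 0.0389 [774.1 170.9] [25.4 63.5] 44.8
all>20mm [212, 135, 68, 63, 2706] zmax 0.099 [ 562.6 -205.3] [157.  113.7] 86.9
all>20mm [175, 178, 37, 50, 1341] zmax 0.088 [ 739.3 -170.8] [ 80.7 110.4] 1.7
all>20mm [307, 202, 138, 98, 5140] zmax 0.061 [528.9 190.7] [177.1 243.3] 6.9
all>20mm [220, 214, 34, 53, 1477] zmax 0.113 [762.2  10.4] [66.  63.9] 11.3
all>20mm [268, 257, 35, 50, 1496] zmax 0.093 [760.4 158.5] [64.3 63.5] 15.3
```

Two-view agreement:

| Item | Position (mm) | Notes |
|---|---|---|
| Boards | (564,-145), (560.5,-210), (558,-275) | tops 94 mm, stand yaw ≈ -2.2° |
| Tray | (528,190.5) | yaw 7° |
| Holder centre | ≈ -4.5 mm along tray y | tops 55 mm |

All match the given sizes. I turn the tool first.

Call:
drive_tool([
  [0,0,0,0,0,-8.5,0],
  [0,0,0,0,0,-8.5,0],
  [0,0,0,0,0,-2.1,0],
  [-0.018,-0.0357,0,0,0,0,0],
  [-0.018,-0.0357,0,0,0,0,0],
  [-0.018,-0.0357,0,0,0,0,0],
  [-0.018,-0.0357,0,0,0,0,0],
  [-0.018,-0.0357,0,0,0,0,0],
  [-0.018,-0.0357,0,0,0,0,0],
  [-0.018,-0.0357,0,0,0,0,0],
], newtons=30)

```text
t: 1.1
tcp_pos: [0.3435, 0.3262, 0.2219]
tool_rot: [0.019, 1.0, -0.0, -0.0]
force: [1.3, 0.1, 0.4]
finger_gap: 0.499
gripper_force: 0.0
```

Call:
drive_tool([
  [-0.018,-0.0357,0,0,0,0,0],
  [-0.018,-0.0357,0,0,0,0,0],
  [-0.018,-0.0357,0,0,0,0,0],
  [-0.018,-0.0357,0,0,0,0,0],
  [-0.018,-0.0357,0,0,0,0,0],
  [-0.018,-0.0357,0,0,0,0,0],
  [-0.018,-0.0357,0,0,0,0,0],
  [-0.018,-0.0357,0,0,0,0,0],
  [-0.018,-0.0357,0,0,0,0,0],
  [-0.018,-0.0357,0,0,0,0,0],
])

```text
t: 2.1
tcp_pos: [0.5096, -0.0375, 0.2218]
tool_rot: [0.019, 1.0, 0.0, -0.0]
force: [0.7, 0.2, 0.4]
finger_gap: 0.498
gripper_force: 0.0
```

Call:
drive_tool([
  [-0.018,-0.0357,0.02,0,0,0,0],
  [-0.018,-0.0357,0.02,0,0,0,0],
  [-0.0047,0,0.02,0,0,0,0],
  [0,0,0,0,0,0,0],
  [0,0,0,0,0,0,0],
])

```text
t: 2.6
tcp_pos: [0.5465, -0.1083, 0.1616]
tool_rot: [0.019, 1.0, 0.001, -0.001]
force: [0.8, 0.3, 1.4]
finger_gap: 0.5
gripper_force: 0.0
```

Call:
drive_tool([
  [-0.0093,-0.0181,0,0,0,0,0],
  [-0.0093,-0.0181,0,0,0,0,0],
  [0,0,0,0,0,0,0],
  [0,0,0,0,0,0,0],
])

```text
t: 3.0
tcp_pos: [0.5643, -0.1447, 0.1631]
tool_rot: [0.019, 1.0, 0.0, 0.0]
force: [0.5, 1.1, -0.5]
finger_gap: 0.501
gripper_force: 0.0
```

```bash
python3 - <<'E'
from h import *
d=snap("top"); a=d["image"][110:350,120:480]; cv2.imwrite("pics/above.png",cv2.resize(a,None,fx=2,fy=2)[:,:,::-1]); print(manip.sense()["tcp_pos"],manip.sense()["tool_rot"])
E
```

```text
[ 0.56392523 -0.14436542  0.16281202] [ 1.87917319e-02  9.99823382e-01  2.44076938e-04 -1.24898065e-04]
```

View pics/above.png

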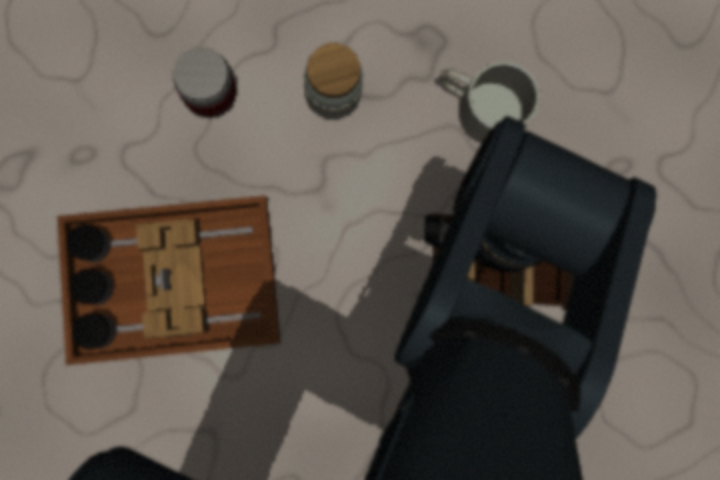

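The arm is over the first board; mug and tray are clear. In the tray the grooves show at about (168,232) and (172,320), midway across the holder. I go down and pinch.

Call:
drive_tool([
  [0,-0.0008,0.022,0,0,0,0],
  [0,0,0.022,0,0,0,0],
  [0,0,0.022,0,0,0,0],
  [0,0,0.022,0,0,0,0],
  [0,0,0,0,0,0,0],
  [0,0,0,0,0,0,-0.4],
  [0,0,0,0,0,0,-0.8],
  [0,0,0,0,0,0,-0.8],
  [0,0,0,0,0,0,-1],
  [0,0,0,0,0,0,-1],
], newtons=25)

```text
t: 4.05
tcp_pos: [0.5654, -0.1468, 0.0756]
tool_rot: [0.019, 1.0, -0.0, 0.001]
force: [-0.4, 0.9, 6.2]
finger_gap: 0.129
gripper_force: 28.7
```

Call:
drive_tool([
  [0,0,0,0,0,0,-1],
  [0,0,0,0,0,0,-1],
  [0,0,0,0,0,0,-1],
])

```text
t: 4.35
tcp_pos: [0.5655, -0.1468, 0.0756]
tool_rot: [0.019, 1.0, -0.0, 0.001]
force: [-0.4, 0.7, 6.3]
finger_gap: 0.129
gripper_force: 28.7
```

The gap reads 11.0 mm, between 9 and 12, so I pinch the middle board to compare.

Call:
drive_tool([
  [0,0,0,0,0,0,0],
  [0,0,0,0,0,0,0],
  [0,0,0,0,0,0,0],
  [0,0,-0.028,0,0,0,0],
  [0,0,-0.028,0,0,0,0],
  [0,-0.0325,0,0,0,0,0],
  [0,-0.0325,0,0,0,0,0],
  [0,0,0,0,0,0,0],
  [0,0,0,0,0,0,0],
])

```text
t: 5.25
tcp_pos: [0.5616, -0.2119, 0.1297]
tool_rot: [0.02, 1.0, 0.0, -0.0]
force: [-0.1, 1.7, 0.7]
finger_gap: 0.5
gripper_force: 0.0
```

Call:
drive_tool([
  [0,0,0.019,0,0,0,0],
  [0,0,0.019,0,0,0,0],
  [0,0,0.018,0,0,0,0],
  [0,0,0,0,0,0,-0.4],
  [0,0,0,0,0,0,-0.8],
  [0,0,0,0,0,0,-0.8],
  [0,0,0,0,0,0,-1],
  [0,0,0,0,0,0,-1],
  [0,0,0,0,0,0,-1],
])

```text
t: 6.15
tcp_pos: [0.5623, -0.2116, 0.0746]
tool_rot: [0.019, 1.0, -0.0, 0.0]
force: [0.3, -0.0, -0.6]
finger_gap: 0.092
gripper_force: 25.9
```

The middle board reads 7.8 mm, 3.1 mm thinner, and the camera widths are 12.8, 9.9 and 16.1 mm. So the first board is the 12 mm one (the pinch reads about 1 mm under). I go back and take it.

Call:
drive_tool([
  [0,0,0,0,0,0,0],
  [0,0,0,0,0,0,0],
  [0,0,0,0,0,0,0],
  [0,0,-0.028,0,0,0,0],
  [0,0,-0.028,0,0,0,0],
  [0.001,0.0325,0,0,0,0,0],
  [0.001,0.0325,0,0,0,0,0],
  [0,0,0,0,0,0,0],
  [0,0,0,0,0,0,0],
])

```text
t: 7.05
tcp_pos: [0.5627, -0.1459, 0.1303]
tool_rot: [0.018, 1.0, -0.0, 0.0]
force: [0.2, -0.2, -0.1]
finger_gap: 0.497
gripper_force: 0.0
```

Call:
drive_tool([
  [0,0,0.019,0,0,0,0],
  [0,0,0.019,0,0,0,0],
  [0,0,0.018,0,0,0,0],
  [0,0,0,0,0,0,-0.4],
  [0,0,0,0,0,0,-0.8],
  [0,0,0,0,0,0,-0.8],
  [0,0,0,0,0,0,-1],
  [0,0,0,0,0,0,-1],
  [0,0,0,0,0,0,-1],
  [0,0,0,0,0,0,-1],
], newtons=60)

```text
t: 8.05
tcp_pos: [0.5627, -0.1464, 0.0744]
tool_rot: [0.019, 1.0, -0.0, 0.0]
force: [-0.5, 0.8, -0.1]
finger_gap: 0.12
gripper_force: 59.1
```

Call:
drive_tool([
  [0,0,-0.01,0,0,0,-1],
  [0,0,-0.015,0,0,0,-1],
  [0,0,-0.015,0,0,0,-1],
  [0,0,-0.02,0,0,0,-1],
  [0,0,-0.02,0,0,0,-1],
  [0,0,-0.02,0,0,0,-1],
  [0,0,0,0,0,0,-1],
  [0,0,0,0,0,0,-1],
  [0,0,0,0,0,0,-1],
])

```text
t: 8.95
tcp_pos: [0.5617, -0.146, 0.1732]
tool_rot: [0.019, 1.0, 0.0, -0.001]
force: [-0.5, 0.3, 0.3]
finger_gap: 0.12
gripper_force: 59.2
```

Call:
drive_tool([
  [0.002,0.012,0,0,0,0,-1],
  [0.005,0.033,0,0,0,0,-1],
  [0.006,0.04,0,0,0,0,-1],
  [0.006,0.04,0,0,0,0,-1],
  [0.006,0.04,0,0,0,0,-1],
  [0.006,0.04,0,0,0,0,-1],
  [0.006,0.04,0,0,0,0,-1],
  [0.005,0.04,0,0,0,0,-1],
  [0.003,0.03,0,0,0,0,-1],
  [0.0017,0.0154,0,0,0,0,-1],
])

```text
t: 9.95
tcp_pos: [0.5269, 0.1885, 0.1732]
tool_rot: [0.018, 1.0, 0.0, -0.001]
force: [-0.9, 0.3, -1.7]
finger_gap: 0.121
gripper_force: 59.2
```

Call:
drive_tool([
  [0,0,0,0,0,-4.6,-1],
  [0,0,0,0,0,-4.6,-1],
  [0,0,0,0,0,0,-1],
  [0,0,0,0,0,0,-1],
  [0,0,0,0,0,0,-1],
])

```text
t: 10.45
tcp_pos: [0.5285, 0.1851, 0.1739]
tool_rot: [-0.06, 0.998, -0.0, -0.0]
force: [-0.3, -0.5, -0.9]
finger_gap: 0.117
gripper_force: 59.2
```

```bash
python3 - <<'E'
from h import *
s=manip.sense(); print(s["tcp_pos"],s["tool_rot"],s["force"])
d=snap("scene"); np.savez("s2.npz",**d); cv2.imwrite("pics/s2.png",cv2.resize(d["image"][100:330,240:480],None,fx=2.5,fy=2.5)[:,:,::-1])
E
```

```text
[0.52848423 0.18508111 0.17388443] [-6.01030456e-02  9.98192137e-01 -5.67694714e-05 -2.80850653e-04] [-0.31766976 -0.50389992 -0.90936517]
```

View pics/s2.png

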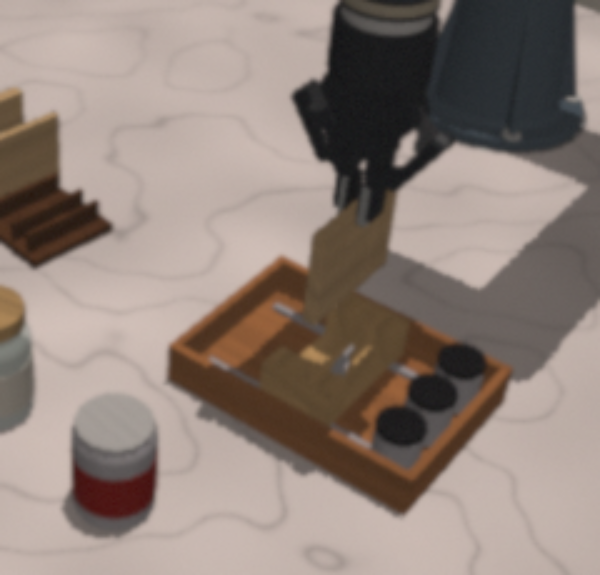

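The board hangs over the holder (crop (350,255) and (340,350)), tongue at (345,360). I compare board and holder in the same camera.

```bash
python3 - <<'E'
from h import *
d={k:(v if v.ndim else v.item()) for k,v in dict(np.load("s2.npz")).items()}
d0={k:(v if v.ndim else v.item()) for k,v in dict(np.load("scene.npz")).items()}
t={k:(v if v.ndim else v.item()) for k,v in dict(np.load("top.npz")).items()}
c,s=np.cos(np.radians(7)),np.sin(np.radians(7))
def loc(C): 
    p=C-np.array([.5285,.1905,0]); return np.stack([p[...,0]*c+p[...,1]*s,-p[...,0]*s+p[...,1]*c,C[...,2]],-1)*1000
P=loc(cloud(d)).reshape(-1,3)
m=(abs(P[:,0])<75)&(abs(P[:,1])<30)&(P[:,2]>112)&(P[:,2]<150); B=P[m]
f=B[B[:,1]>np.percentile(B[:,1],30)]
print("board x",np.percentile(B[:,0],[.5,2,98,99.5]),"face y",np.percentile(B[:,1],[5,25,50,75,95]))
for lo in(112,122,132,142):
  q=B[(B[:,2]>=lo)&(B[:,2]<lo+10)]; print(lo,np.percentile(q[:,0],[2,98]).round(1),np.percentile(q[:,1],[10,50,90]).round(1))
A=np.c_[B[:,0],B[:,2]-130,np.ones(len(B))]; print("face fit",np.linalg.lstsq(A,B[:,1],rcond=None)[0])
for n,dd in(("scene",d0),("top",t)):
  Q=loc(cloud(dd)).reshape(-1,3)
  m=(Q[:,2]>52)&(Q[:,2]<58)&(abs(Q[:,0])<70)&(Q[:,1]>-50)&(Q[:,1]<45)&(abs(Q[:,0])>34)
  H=Q[m]; print(n,"holder x",np.percentile(H[:,0],[0,1,99,100]).round(1),"y",np.percentile(H[:,1],[0,1,99,100]).round(1))
  for sg in(1,-1):
    h=H[(H[:,0]*sg>38)&(H[:,0]*sg<56)]; hist,e=np.histogram(h[:,1],np.arange(-45,41,3)); print(sg,list(zip(e[:-1].astype(int),hist)))
E
```

```text
board x [-52.79705815 -51.56498213  56.93191438  57.71426081] face y [-7.04817406  0.57278307  1.24968073  1.74885596  2.45271508]
112 [-49.5  57.1] [-4.1  1.3  2.3]
122 [-52.2  56.8] [-3.2  1.2  2.3]
132 [-50.2  56.8] [-3.6  1.3  2.4]
142 [-51.9  56.8] [-3.2  1.   2.1]
face fit [-0.041196   -0.00627294  0.84934563]
scene holder x [-65.6 -63.7  66.2  68.4] y [-37.7 -36.4  29.7  30.5]
1 [(np.int64(-45), np.int64(0)), (np.int64(-42), np.int64(0)), (np.int64(-39), np.int64(3)), (np.int64(-36), np.int64(7)), (np.int64(-33), np.int64(9)), (np.int64(-30), np.int64(6)), (np.int64(-27), np.int64(10)), (np.int64(-24), np.int64(8)), (np.int64(-21), np.int64(9)), (np.int64(-18), np.int64(7)), (np.int64(-15), np.int64(9)), (np.int64(-12), np.int64(6)), (np.int64(-9), np.int64(0)), (np.int64(-6), np.int64(0)), (np.int64(-3), np.int64(0)), (np.int64(0), np.int64(3)), (np.int64(3), np.int64(9)), (np.int64(6), np.int64(8)), (np.int64(9), np.int64(8)), (np.int64(12), np.int64(9)), (np.int64(15), np.int64(9)), (np.int64(18), np.int64(9)), (np.int64(21), np.int64(7)), (np.int64(24), np.int64(10)), (np.
[... 1962 characters left out ...]
.int64(-33), np.int64(11)), (np.int64(-30), np.int64(7)), (np.int64(-27), np.int64(9)), (np.int64(-24), np.int64(12)), (np.int64(-21), np.int64(8)), (np.int64(-18), np.int64(9)), (np.int64(-15), np.int64(10)), (np.int64(-12), np.int64(0)), (np.int64(-9), np.int64(0)), (np.int64(-6), np.int64(0)), (np.int64(-3), np.int64(0)), (np.int64(0), np.int64(6)), (np.int64(3), np.int64(9)), (np.int64(6), np.int64(8)), (np.int64(9), np.int64(9)), (np.int64(12), np.int64(7)), (np.int64(15), np.int64(8)), (np.int64(18), np.int64(14)), (np.int64(21), np.int64(9)), (np.int64(24), np.int64(6)), (np.int64(27), np.int64(0)), (np.int64(30), np.int64(0)), (np.int64(33), np.int64(0)), (np.int64(36), np.int64(0))]
```

Relative to the holder the board sits about 0.9 mm to -y and 1 mm to +x. I correct this, lower to just above the tops, then feel.

Call:
drive_tool([
  [0.0005,0.0004,0.012,0,0,0,-1],
  [0.0005,0.0004,0.014,0,0,0,-1],
  [0,0,0.013,0,0,0,-1],
  [0,0,0.009,0,0,0,-1],
  [0,0,0,0,0,0,-1],
  [0,0,0,0,0,0,-1],
])

```text
t: 11.1
tcp_pos: [0.5275, 0.1862, 0.1258]
tool_rot: [-0.061, 0.998, -0.0, -0.0]
force: [0.9, 0.9, -0.7]
finger_gap: 0.116
gripper_force: 59.2
```

Call:
drive_tool([
  [0,0,0.002,0,0,0,-1],
  [0,0,0.002,0,0,0,-1],
  [0,0,0.002,0,0,0,-1],
  [0,0,0.001,0,0,0,-1],
  [0,0,0,0,0,0,-1],
])

```text
t: 11.6
tcp_pos: [0.5276, 0.1862, 0.1192]
tool_rot: [-0.061, 0.998, 0.0, 0.0]
force: [-0.2, 0.1, -0.7]
finger_gap: 0.123
gripper_force: 59.3
```

Call:
drive_tool([
  [0,0,0.001,0,0,0,-1],
  [0,0,0.001,0,0,0,-1],
  [0,0,0,0,0,0,-1],
])

```text
t: 11.9
tcp_pos: [0.5274, 0.1861, 0.1169]
tool_rot: [-0.061, 0.998, -0.0, -0.0]
force: [0.7, 0.0, -0.7]
finger_gap: 0.116
gripper_force: 59.2
```

Call:
drive_tool([
  [0,0,0.001,0,0,0,-1],
  [0,0,0.001,0,0,0,-1],
  [0,0,0,0,0,0,-1],
])

```text
t: 12.2
tcp_pos: [0.5274, 0.1861, 0.1148]
tool_rot: [-0.061, 0.998, -0.0, -0.0]
force: [-0.3, 0.1, -0.1]
finger_gap: 0.121
gripper_force: 59.2
```

Bottom edge is about 4.6 mm below the top faces with no resistance, so the board is in the slot. I continue down to the tongue.

Call:
drive_tool([
  [0,0,0.001,0,0,0,-1],
  [0,0,0.001,0,0,0,-1],
  [0,0,0.001,0,0,0,-1],
  [0,0,0.001,0,0,0,-1],
  [0,0,0,0,0,0,-1],
])

```text
t: 12.7
tcp_pos: [0.5274, 0.1861, 0.1109]
tool_rot: [-0.061, 0.998, -0.0, -0.0]
force: [0.5, -1.4, -1.1]
finger_gap: 0.121
gripper_force: 59.1
```

Call:
drive_tool([
  [0,0,0.001,0,0,0,-1],
  [0,0,0.001,0,0,0,-1],
  [0,0,0,0,0,0,-1],
])

```text
t: 13.0
tcp_pos: [0.5275, 0.1862, 0.109]
tool_rot: [-0.061, 0.998, -0.0, -0.0]
force: [-0.1, -0.8, -1.2]
finger_gap: 0.12
gripper_force: 59.1
```

Call:
drive_tool([
  [0,0,0.001,0,0,0,-1],
  [0,0,0.001,0,0,0,-1],
  [0,0,0,0,0,0,-1],
])

```text
t: 13.3
tcp_pos: [0.5275, 0.1862, 0.107]
tool_rot: [-0.061, 0.998, 0.0, -0.0]
force: [0.4, -0.6, 0.2]
finger_gap: 0.124
gripper_force: 59.2
```

Call:
drive_tool([
  [0,0,0.001,0,0,0,-1],
  [0,0,0.001,0,0,0,-1],
  [0,0,0.001,0,0,0,-1],
  [0,0,0,0,0,0,-1],
])

```text
t: 13.7
tcp_pos: [0.5276, 0.186, 0.1041]
tool_rot: [-0.061, 0.998, -0.0, 0.0]
force: [1.0, -2.0, 0.8]
finger_gap: 0.121
gripper_force: 59.3
```

Call:
drive_tool([
  [0,0,0.001,0,0,0,-1],
  [0,0,0.001,0,0,0,-1],
  [0,0,0,0,0,0,-1],
])

```text
t: 14.0
tcp_pos: [0.5276, 0.186, 0.1021]
tool_rot: [-0.061, 0.998, -0.0, 0.0]
force: [0.6, -2.7, 1.2]
finger_gap: 0.117
gripper_force: 59.4
```

Call:
drive_tool([
  [0,0,0.001,0,0,0,-1],
  [0,0,0.001,0,0,0,-1],
  [0,0,0,0,0,0,-1],
])

```text
t: 14.3
tcp_pos: [0.5276, 0.186, 0.1001]
tool_rot: [-0.061, 0.998, -0.0, 0.0]
force: [0.2, -2.4, 1.3]
finger_gap: 0.12
gripper_force: 59.4
```

Call:
drive_tool([
  [0,0,0.001,0,0,0,-1],
  [0,0,0.001,0,0,0,-1],
  [0,0,0,0,0,0,-1],
])

```text
t: 14.6
tcp_pos: [0.5276, 0.1861, 0.0981]
tool_rot: [-0.061, 0.998, -0.0, 0.0]
force: [0.8, -2.8, 2.1]
finger_gap: 0.118
gripper_force: 59.5
```

Call:
drive_tool([
  [0,0,0.001,0,0,0,-1],
  [0,0,0.001,0,0,0,-1],
  [0,0,0,0,0,0,-1],
])

```text
t: 14.9
tcp_pos: [0.5274, 0.1861, 0.0958]
tool_rot: [-0.061, 0.998, -0.0, -0.0]
force: [1.1, -3.4, -0.8]
finger_gap: 0.119
gripper_force: 59.2
```

Call:
drive_tool([
  [0,0,0.001,0,0,0,-1],
  [0,0,0.001,0,0,0,-1],
  [0,0,0,0,0,0,-1],
])

```text
t: 15.2
tcp_pos: [0.5273, 0.1861, 0.0939]
tool_rot: [-0.061, 0.998, -0.0, -0.0]
force: [0.6, -3.5, -1.9]
finger_gap: 0.118
gripper_force: 59.2
```

Call:
drive_tool([
  [0,0,0.001,0,0,0,-1],
  [0,0,0.001,0,0,0,-1],
  [0,0,0.001,0,0,0,-1],
  [0,0,0.001,0,0,0,-1],
  [0,0,0.001,0,0,0,-1],
  [0,0,0,0,0,0,-1],
])

```text
t: 15.8
tcp_pos: [0.5275, 0.1861, 0.0889]
tool_rot: [-0.061, 0.998, -0.0, -0.0]
force: [1.1, -2.3, -0.9]
finger_gap: 0.118
gripper_force: 59.2
```

Call:
drive_tool([
  [0,0,0.001,0,0,0,-1],
  [0,0,0.001,0,0,0,-1],
  [0,0,0,0,0,0,-1],
])

```text
t: 16.1
tcp_pos: [0.5275, 0.1862, 0.0869]
tool_rot: [-0.061, 0.998, -0.0, -0.0]
force: [-0.5, -3.1, -0.8]
finger_gap: 0.119
gripper_force: 59.2
```

Call:
drive_tool([
  [0,0,0.001,0,0,0,-1],
  [0,0,0,0,0,0,-1],
])

```text
t: 16.3
tcp_pos: [0.5276, 0.1862, 0.0862]
tool_rot: [-0.061, 0.998, 0.0, 0.0]
force: [0.1, -3.7, 1.9]
finger_gap: 0.123
gripper_force: 59.6
```

Call:
drive_tool([
  [0,0,0.001,0,0,0,-1],
  [0,0,0.0005,0,0,0,-1],
  [0,0,0,0,0,0,-1],
  [0,0,0,0,0,0,-1],
])

```text
t: 16.7
tcp_pos: [0.5276, 0.1862, 0.0848]
tool_rot: [-0.061, 0.998, 0.0, 0.0]
force: [-1.2, -3.7, 4.4]
finger_gap: 0.119
gripper_force: 59.9
```

The seat is felt at the expected height, with about 5 N. I release, rise and check.

Call:
drive_tool([
  [0,0,-0.0005,0,0,0,-1],
  [0,0,0,0,0,0,-0.5],
  [0,0,0,0,0,0,0],
  [0,0,0,0,0,0,0],
  [0,0,0,0,0,0,0],
  [0,0,-0.02,0,0,0,0],
  [0,0,-0.03,0,0,0,0],
  [0,0,-0.04,0,0,0,0],
  [0,0,-0.04,0,0,0,0],
  [0,0,0,0,0,0,0],
])

```text
t: 17.7
tcp_pos: [0.5314, 0.1871, 0.2207]
tool_rot: [-0.061, 0.998, 0.001, 0.006]
force: [1.4, -0.3, -0.5]
finger_gap: 0.5
gripper_force: 0.0
```

```bash
python3 - <<'E'
from h import *
d=snap("scene"); C=cloud(d); c,s=np.cos(np.radians(7)),np.sin(np.radians(7)); p=C-np.array([.5295,.1906,0])
L=np.stack([p[...,0]*c+p[...,1]*s,-p[...,0]*s+p[...,1]*c,C[...,2]],-1)*1000
m=(abs(L[...,0])<70)&(abs(L[...,1])<25)&(L[...,2]>70)&(L[...,2]<125); B=L[m]
print(manip.sense()["tcp_pos"],"top z",np.percentile(B[:,2],[90,98,100]),"x",np.percentile(B[:,0],[1,99]))
cv2.imwrite("pics/s3.png",cv2.resize(d["image"][100:330,180:480],None,fx=2.5,fy=2.5)[:,:,::-1])
E
```

```text
[0.52944924 0.18673308 0.21803828] top z [107.66899102 108.73907715 110.28518099] x [-54.13323956  55.28711448]
```

View pics/s3.png

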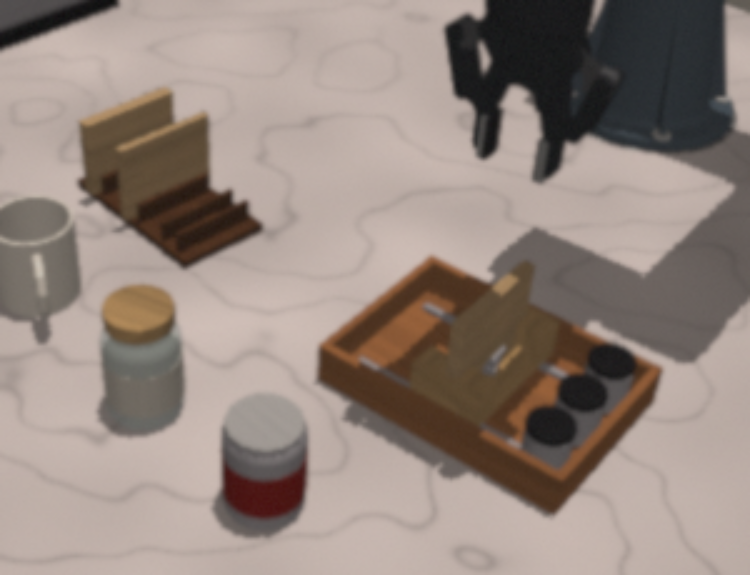

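The board stands in the slot (crop (490,320)), top at about 107 mm as it must be when home, x centred. The other two boards stand in their bays at (125,150) and (165,170), and the bystanders are untouched.

```bash
python3 -c "
from station import manip
print(manip.sign_off())"
```

```text
the job is handed in; nothing more can be done
None
```

I put the board I judged to be the 12 mm one fully home in the holder's slot and let it go. The other two boards stayed in the stand and the jar, can and mug were untouched; the job is handed in, but no verdict came back, and I pinched only two of the three boards, judging the thickest by camera.

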